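Refit the bayonet filter cap on a suction unit and hold it home

ROBOT

A 6-joint arm with a two-finger parallel gripper is mounted at the origin on the work surface. World frame = base frame: x ahead of the robot, y to its left, z up, the work surface at z = 0. Lengths are in mm, angles in rad, forces in N, time in s.
With the tool pointing down it reaches from about 400 to 925 mm from the base axis. Payload 12.5 kg.
Tool frame: the origin (TCP) lies on the centre line of the jaws, within the pads' length; the fingertips stand 14 mm ahead of it and the grasp point (between the pads) lies 5 mm behind it; z points along the fingers, y is the direction in which the jaws open and shut (so a half turn about z gives the same grasp; the last joint's range is limited). The gripper opens to 95 mm and grips with 3 to 60 N. Pads are 20 mm wide; open, the fingers measure 119 mm over their backs; the gripper's body (75 mm by 180 mm) begins 59 mm behind the grasp point.
Start: joints at [-1.284, 0.491, 1.559, -0, 1.092, -0.106], TCP at [239.26, -577.411, 196.361] pointing down, gripper open.
Joint ranges: [-3.1, 3.1], [-0.84, 2.19], [0.05, 2.79], [-1.13, 4.28], [0.06, 2.93], [-2.69, 2.69]. Speed limits (rad/s): [2.22, 2.22, 2.79, 3.14, 3.14, 3.14].

INTERFACE

Orientations are given as [roll, pitch, yaw] about the fixed x, y, z axes, in that order (R = Rz(yaw) Ry(pitch) Rx(roll)).
In Python, from cell import * gives the robot as it stands.
- The arm moves only by the tool play_rows, never from a script. Its argument "moves" is a list of rows, each a list of 7 numbers: the shift along the tool's x, y, z in m, then the turn, a rotation vector about the tool's x, y, z in rad, then the opening in per cent of the stroke, from 0 (shut) to 100 (fully open). In form: [[tx, ty, tz, ax, ay, az, claw], ...]. A call has 1 to 8 rows; each row shifts and turns the pose as measured when the row begins, along the tool's axes as they then stand; what a row does not reach is not made up. A row lasts 1/10 s, in which the tool goes at most 50 mm and 8.59 degrees, less where a joint would pass 70% of its speed; a pose out of reach is approached as far as the arm can. A call is refused whole if a number of a shift passes 0.05 or a number of a turn 0.15, either way. A call with a gripper value outside its range is refused whole. The fingers move at their own pace and stop on an object; the grip force is fixed at half the most. Time passes only in rows, so rows that do not move let the fingers close. It gives the time, the measured TCP pose, the force and the opening at its end, in the units of the state.
- state(): the state, without advancing time (a new reading comes with each control period).
- read_camera(name): name is "scene" or "top" or "wrist"; returns a dict with "img" (400x640x3 uint8, red, green, blue), "fx", "fy", "cx", "cy" (pixels), "R" (3x3) and "t" (3): a world point X has camera coordinates R X + t. Camera axes: x right, y down, z forward; pixel columns grow to the right and rows downward; lengths in mm; the calibration is good to about 2 mm. The wrist camera is an equidistant fisheye: a pixel r from the principal point sees the ray r / f radians off the axis. A picture is of the moment at which its call begins. There is no depth.
- job_done(): hands the job in, once; it reports no verdict.
The state is a dict: "t": time; "joints": joint angles; "qvel": joint speeds; "tau": joint torques, N m; "eef_pos": TCP position; "tcp_rot": TCP orientation; "ft_force": force on the tool from outside, world axes, zero at the start; "moment": the same for the moment, N m; "opening": opening from 0.0 (shut) to 1.0 (fully open).
Only numpy, scipy, OpenCV 4.12 (cv2) and the standard library are available. Lean on these libraries where they do the work, as an engineer would, in place of code of your own. Each camera call takes 0.05 s, during which the arm holds its last target.

TASK

Take the blue knurled filter cap from the steel tray and set it over the spigot on top of the white suction unit. It will ride on the spigot's pins, out of sight inside it: turn it, pressing lightly, until its keyways drop over the pins, then push it fully home against the sprung seal and finish while still holding it there in the fingers, as for a leak test. Leave the bottles, the pot and the marker cup standing where they are.

Things in the scene. Friction and masses are not known exactly. Their poses are not given: they have to be found in the camera images.
- collar: Blue knurled filter cap (collar), 54 mm in diameter, 34 mm high, about 120 g, closed flat top with a white disc, loose, standing open end down in the tray. Origin: centre of its underside; z up. Inside its 38.4 mm bore are three vertical keyways 10 mm wide, 120 degrees apart, over the full inside depth of 30 mm; nothing outside marks them. Grip its side, best 24 mm above the underside.
- port (a point): Centre of the upper face of the round aluminium flange (68 mm in diameter, 8 mm thick) in the middle of the unit's top; axes are the unit's, z up. A cap pushed home has its underside at this height. A fixed grey spigot rises from here.
- spigot_top (a point): Centre of the spigot's top face, 28 mm above port, on the same axis. The spigot is 36 mm in diameter and tapers over its last 12 mm to 25 mm.
- pin_level (a point): Point on the spigot's axis level with the upper faces of its three steel pins, 11 mm above port. Pins: round, 5 mm in diameter, 4.5 mm out, 120 degrees apart, pointing differently each time (not told by any yaw). A cap not lined up rests on them, underside here; lined up within 5 degrees it drops 6 mm onto the seal. A turn of 120 degrees, either way, always meets them.
- seal (a joint): Travel in m of the red sprung seal ring (outside radius 26 mm) round the foot of the spigot: 0 up (its top 5 mm above the flange), 0.005 pressed level with the flange by the cap. The spring pushes up with about 4 N at 0 and 9 N at 0.005, so a cap let go rises 5 mm again.
- unit: White suction unit, a box 220 x 220 x 130 mm, fixed to the table. Origin: centre of its underside; z up, its grey control panel faces its -x. The port is in the middle of its top; nothing else stands on the top.
- tray: Open stainless steel tray 300 (x) x 220 (y) x 25 mm, walls and floor 3 mm, fixed. Origin: centre of its underside. The cap stands in its middle or its -x half, the amber bottle and the steel pot near its +x end.
- amber: Small amber dropper bottle, 28 mm in diameter, 55 mm high, standing loose in the tray's +x end. Origin: centre of its underside. Leave alone.
- gallipot: Small open steel pot, 52 mm in diameter, 32 mm high, standing loose in the tray's +x end. Origin: centre of its underside. Leave alone.
- disinfectant: White plastic bottle with a blue label, 72 mm in diameter, 190 mm high, standing loose on the table between and beyond unit and tray. Origin: centre of its underside. Leave alone.
- pens: Dark cup full of coloured markers, 68 mm in diameter, about 122 mm high, standing loose on the table between unit and tray. Origin: centre of its underside. Leave alone.

How it is judged:
By the outcome, as a careful person would: the job done as asked, in the order asked, and still so for the second after the job is handed in, while the arm keeps its last pose, push and grip.
It also fails if it takes over 64 s, if anything falls off the work surface, if the arm or the gripper's body presses on something with over 40 N, if the wrist force passes 120 N, or if a joint passes its speed limit or range.

## Working session

There is one attempt and no reset: what is moved stays moved. The work goes in short steps, Python scripts to look and compute and a tool call to move; the robot and the scene stay as the last step left them, time stands still between calls to the robot, and variables do not carry over. Pictures are saved under pics/ and viewed, and the job is handed in when it is done.

Besides the shell and the picture viewer there is one more tool, called as a command line: name --pt "numbers of a row" for each row, then --argument value for the rest. play_rows: Moves the arm, as the interface text tells. Its arguments: {"type":"object","properties":{"moves":{"type":"array"}},"required":["moves"]}

```bash
mkdir -p pics; ls
python3 - <<'E'
from cell import *
import cv2
print(state())
for n in ["scene","top","wrist"]:
    c=read_camera(n); cv2.imwrite(f"pics/{n}0.png",c["img"][:,:,::-1])
    print(n,c["fx"],c["fy"],c["cx"],c["cy"],c["R"],c["t"])
E
```

```text
pics
{'t': 0.0, 'joints': array([-1.28358971e+00,  4.91550412e-01,  1.55948686e+00, -2.28118234e-05,
        1.09173367e+00, -1.05637491e-01]), 'qvel': array([ 0.00059822, -0.00226536, -0.00054579, -0.001274  , -0.00061659,
       -0.00159839]), 'tau': array([ 2.92582510e-03, -6.12640858e+01, -2.58175707e+01,  6.93416689e-02,
        4.81766928e-02, -5.20304013e-05]), 'eef_pos': array([ 239.17103393, -577.10904559,  195.75457768]), 'tcp_rot': array([-3.14041881e+00, -1.04120397e-04,  3.92854574e-01]), 'ft_force': array([-0.16971725, -0.09255621,  0.33827965]), 'moment': array([ 0.03059979, -0.02841815,  0.00917947]), 'opening': 0.9994095660981226}
scene 368.51046937493646 368.51046937493646 317.19014563621914 196.83687156654335 [[-0.14367128  0.98948537  0.01665138]
 [ 0.73434099  0.11787402 -0.66846767]
 [-0.66340175 -0.08381181 -0.74355477]] [  69.94320232 -380.58505618 1311.58049078]
top 511.8945459736128 511.8945459736128 320.80346793608356 209.5062508394135 [[ 0.01260552 -0.99988722 -0.0081635 ]
 [-0.99862507 -0.01217332 -0.05098796]
 [ 0.05088283  0.008795   -0.9986659 ]] [  12.8192265   613.31488213 1165.87367948]
wrist 309.70691628693146 309.70691628693146 320.8580912676559 200.767598513753 [[ 3.81193396e-01 -9.24495318e-01  3.37601512e-05]
 [-8.92451141e-01 -3.67971220e-01  2.61013681e-01]
 [-2.41293503e-01 -9.95268208e-02 -9.65335101e-01]] [-625.42877438  -28.85943625  391.50129745]
```

View pics/scene0.png

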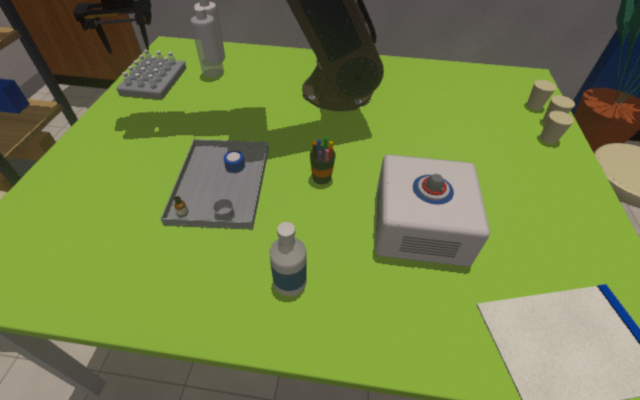

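View pics/top0.png

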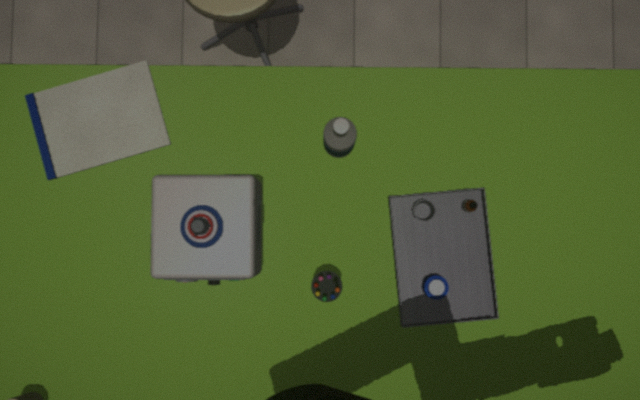

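View pics/wrist0.png

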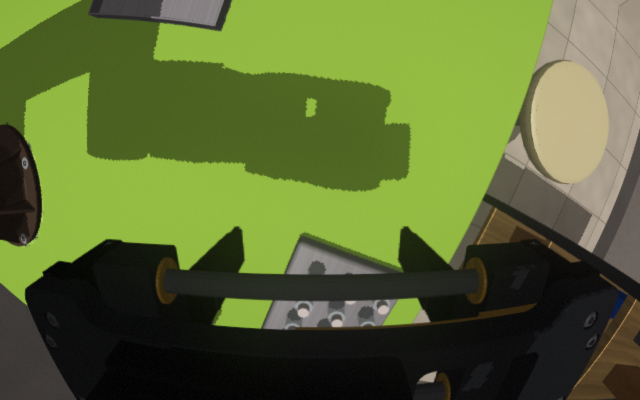

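The top view shows the cap at about (435,287), the flange at (201,226), the pens at (327,286), the disinfectant at (340,135), the pot at (422,210) and the amber bottle at (469,205). I'll enlarge these next.

Run:
```python
import cv2,numpy as np
t=cv2.imread("pics/top0.png"); s=cv2.imread("pics/scene0.png")
def crop(im,x,y,w,h,k): return cv2.resize(im[y:y+h,x:x+w],None,fx=k,fy=k,interpolation=cv2.INTER_CUBIC)
a=np.hstack([crop(t,410,262,50,50,8),crop(t,176,201,50,50,8)])
a=np.clip(a*1.6,0,255).astype(np.uint8)
cv2.imwrite("pics/topcrop.png",a)
b=np.hstack([crop(s,210,135,50,50,8),crop(s,409,163,50,50,8)])
cv2.imwrite("pics/scenecrop.png",b)
```

```text
(no output)
```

View pics/topcrop.png

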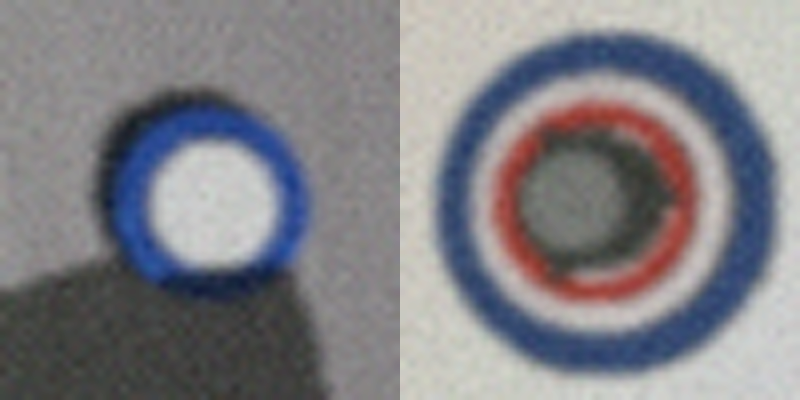

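View pics/scenecrop.png

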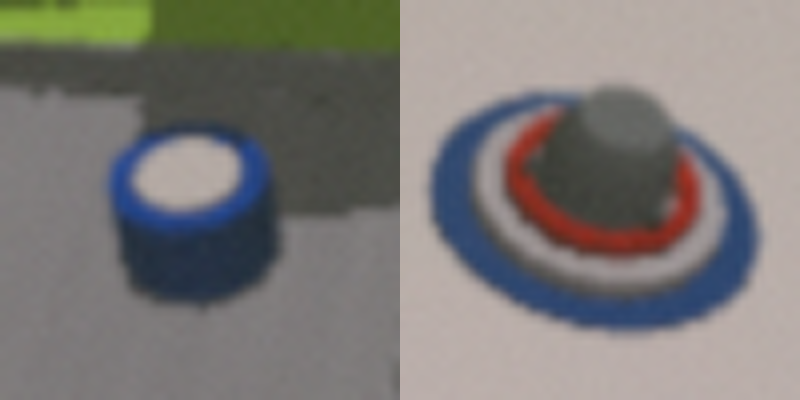

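```bash
cat > h.py <<'E'
from cell import *
import cv2,numpy as np
def ray(c,u,v):
    if c.get("fish"): 
        x,y=(u-c["cx"]),(v-c["cy"]); r=np.hypot(x,y); th=r/c["fx"]
        d=np.array([x/r*np.sin(th),y/r*np.sin(th),np.cos(th)]) if r>0 else np.array([0,0,1.])
    else: d=np.array([(u-c["cx"])/c["fx"],(v-c["cy"])/c["fy"],1])
    R=np.array(c["R"]); o=-R.T@np.array(c["t"]); d=R.T@d; return o,d
def atz(c,u,v,z):
    o,d=ray(c,u,v); return o+d*(z-o[2])/d[2]
def tri(rs):
    A=0;b=0
    for o,d in rs:
        d=d/np.linalg.norm(d);P=np.eye(3)-np.outer(d,d);A=A+P;b=b+P@o
    return np.linalg.solve(A,b)
E
python3 - <<'E'
from h import *
T=read_camera("top");S=read_camera("scene")
pts={"cap":((436.19,286.94),(233.06,156.19),37),"spig":((196.8,225.5),(436.9,177.2),166),"seal":((199.94,225.8),(433.8,184.8),143),
"flange":((201.0,226.0),None,138)}
for n,(a,b,z) in pts.items():
    print(n,atz(T,*a,z).round(1), None if b is None else (atz(S,*b,z).round(1),tri([ray(T,*a),ray(S,*b)]).round(1)))
for n,p,z in [("u00",(152,176),130),("u10",(255,176),130),("u11",(254,278),130),("u01",(152,277),130),("pens",(327,286),122),("dis",(341,126),190),("gal",(422,210),35),("amb",(469,205),58),("tr",(389,197),25),("tr",(482,189),25),("tr",(496,317),25),("tr",(402,325),25)]:
    print(n,atz(T,*p,z).round(1))
E
```

```text
cap [ 441.1 -241.    37. ] (array([ 438.5, -241.5,   37. ]), array([ 441.4, -240.3,   39.7]))
spig [570.1 268.5 166. ] (array([569.2, 267.9, 166. ]), array([570.1, 268. , 166.9]))
seal [570.  267.8 143. ] (array([569.8, 267. , 143. ]), array([570. , 267.4, 143.2]))
flange [569.7 266.8 138. ] None
u00 [673.3 374.3 130. ]
u10 [675.8 158.1 130. ]
u11 [463.5 156.1 130. ]
u01 [462.7 368.1 130. ]
pens [448.2   4.6 122. ]
dis [770.5 -19.1 190. ]
gal [ 613.8 -209.1   35. ]
amb [ 625. -309.   58.]
tr [ 643.2 -135.5   25. ]
tr [ 664.1 -348.    25. ]
tr [ 374.3 -378.6   25. ]
tr [ 353.4 -166.5   25. ]
```

play_rows --pt "0.038 -0.028 0 0 0 0 100" --pt "0.038 -0.028 0 0 0 0 100" --pt "0.038 -0.028 0 0 0 0 100" --pt "0.038 -0.028 0 0 0 0 100" --pt "0.038 -0.028 0 0 0 0 100" --pt "0.038 -0.028 0 0 0 0 100" --pt "0.038 -0.028 0 0 0 0 100" --pt "0.038 -0.028 0 0 0 0 100"

```text
t: 1.05
eef_pos: [438.1, -247.2, 194.8]
tcp_rot: [3.141, -0.0, 0.384]
ft_force: [0.4, -0.5, -0.1]
opening: 0.999
```

```bash
cat >> h.py <<'E'
from scipy.spatial.transform import Rotation as Ro
def go(target,s=None):
    s=s or state(); R=Ro.from_euler("xyz",s["tcp_rot"])
    print("t",round(s["t"],2),"pos",s["eef_pos"].round(1),"rot",s["tcp_rot"].round(4),"F",s["ft_force"].round(1),"M",s["moment"].round(2),"op",round(s["opening"],3),"j1,6",s["joints"][[0,5]].round(2))
    print("tool delta mm",R.inv().apply(np.array(target)-s["eef_pos"]).round(1))
E
python3 - <<'E'
from h import *
go([440.5,-241,80])
c=read_camera("wrist"); cv2.imwrite("pics/w1.png",c["img"][:,:,::-1])
E
```

```text
t 1.05 pos [ 438.1 -247.2  194.8] rot [ 3.1413e+00 -1.0000e-04  3.8360e-01] F [ 0.4 -0.5 -0.1] M [-0.03 -0.04  0.02] op 0.999 j1,6 [-0.65  0.54]
tool delta mm [  4.6  -4.9 114.8]
```

View pics/w1.png

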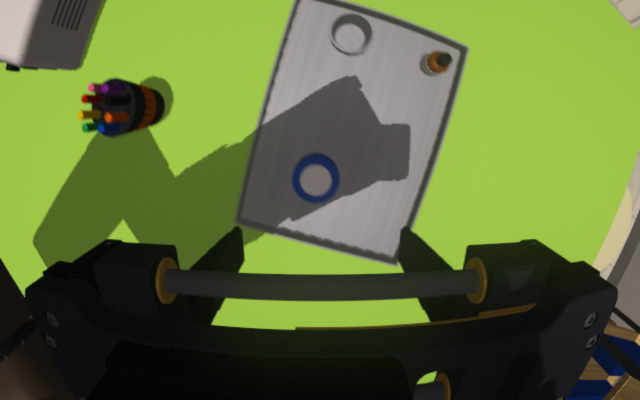

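The wrist view shows the cap's disc at about (316,180) and the fingers clear of the tray.

Run:
```python
from h import *
c=read_camera("wrist"); c["fish"]=1
s=state();print(s["eef_pos"],s["joints"])
print(atz(c,316.5,180.5,37))
im=c["img"][:,:,::-1]
cv2.imwrite("pics/w2.png",cv2.resize(im[145:215,280:350],None,fx=8,fy=8,interpolation=cv2.INTER_CUBIC))
```

```text
[ 439.29947979 -244.79143874  194.82036401] [-6.40137095e-01  3.20017754e-01  1.85421902e+00  7.10764734e-04
  9.67398058e-01  5.41353580e-01]
[ 442.02057829 -236.82800463   37.        ]
```

View pics/w2.png

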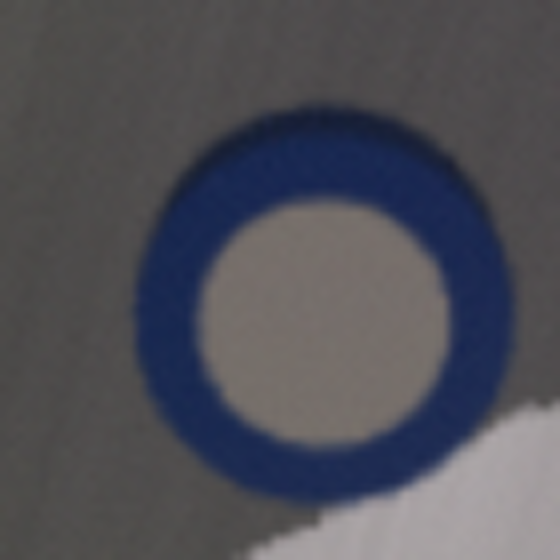

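play_rows --pt "0.003 -0.004 0.04 0 0 0 100" --pt "0 0 0.035 0 0 0 100" --pt "0 0 0.03 0 0 0 100" --pt "0 0 0 0 0 0 100" --pt "0 0 0 0 0 0 100"

```text
t: 1.65
eef_pos: [442.3, -240.4, 88.7]
tcp_rot: [3.138, -0.003, 0.393]
ft_force: [0.2, -0.2, 0.3]
opening: 1.001
```

Run:
```python
from h import *
go([440.5,-241,22.5])
c=read_camera("wrist"); c["fish"]=1
im=c["img"][:,:,::-1]
cv2.imwrite("pics/w3.png",im)
```

```text
t 1.65 pos [ 442.3 -240.4   88.7] rot [ 3.1378e+00 -2.5000e-03  3.9280e-01] F [ 0.2 -0.2  0.3] M [-0.03 -0.05  0.  ] op 1.001 j1,6 [-0.63  0.55]
tool delta mm [-2.1 -0.4 66.2]
```

View pics/w3.png

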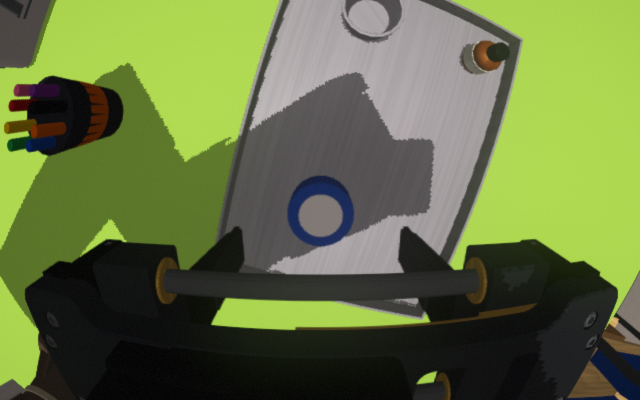

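The disc is now at about (320.5,215.5), centred between the fingers.

Run:
```python
from h import *
c=read_camera("wrist"); c["fish"]=1
print(atz(c,320.5,215.5,37))
go([441,-241,22.5])
```

```text
[ 438.39152263 -242.71079898   37.        ]
t 1.75 pos [ 442.5 -240.5   89.4] rot [ 3.1365 -0.0034  0.3927] F [0.  1.  0.4] M [-0.01  0.02  0.02] op 1.0 j1,6 [-0.63  0.55]
tool delta mm [-1.8 -0.5 66.9]
```

play_rows --pt "-0.0025 0 0.03 0 0 0 100" --pt "0 0 0.02 0 0 0 100" --pt "0 0 0.01 0 0 0 100" --pt "0 0 0 0 0 0 100" --pt "0 0 0 0 0 0 100"

```text
t: 2.25
eef_pos: [443.8, -245.1, 34.5]
tcp_rot: [3.126, -0.01, 0.392]
ft_force: [-0.3, -0.8, 0.9]
opening: 0.998
```

Run:
```python
from h import *
go([440,-241.5,22.5])
```

```text
t 2.25 pos [ 443.8 -245.1   34.5] rot [ 3.1259 -0.0097  0.3918] F [-0.3 -0.8  0.9] M [-0.01  0.02 -0.04] op 0.998 j1,6 [-0.64  0.54]
tool delta mm [-2.2 -5.  12. ]
```

```bash
cat >> h.py <<'E'
def fix(target,yaw):
    s=state(); go(target,s)
    R=Ro.from_euler("xyz",s["tcp_rot"]); D=Ro.from_euler("xyz",[np.pi,0,yaw])
    print("rotvec",(R.inv()*D).as_rotvec().round(4))
E
python3 - <<'E'
from h import *
fix([440,-241.5,22.5],.393)
for i in range(3):
    read_camera("top"); s=state(); print(s["eef_pos"].round(2),s["tcp_rot"].round(4))
E
```

```text
t 2.25 pos [ 443.8 -245.1   34.5] rot [ 3.1259 -0.0097  0.3918] F [-0.3 -0.8  0.9] M [-0.01  0.02 -0.04] op 0.998 j1,6 [-0.64  0.54]
tool delta mm [-2.2 -5.  12. ]
rotvec [ 0.0157 -0.0097 -0.0012]
[ 443.89 -245.17   34.68] [ 3.1256 -0.0099  0.3919]
[ 443.86 -245.1    34.63] [ 3.1255 -0.01    0.3919]
[ 443.8  -245.04   34.52] [ 3.1256 -0.0099  0.3919]
```

play_rows --pt "-0.002 -0.005 0.002 0.016 -0.01 0 100" --pt "0 0 0 0 0 0 100"

```text
t: 2.6
eef_pos: [440.1, -241.1, 33.3]
tcp_rot: [-3.141, 0.0, 0.392]
ft_force: [-0.2, 0.3, -0.5]
opening: 1.0
```

Run:
```python
from h import *
fix([440,-241.5,22.5],.393)
read_camera("top"); fix([440,-241.5,22.5],.393)
```

```text
t 2.6 pos [ 440.1 -241.1   33.3] rot [-3.1415e+00  2.0000e-04  3.9200e-01] F [-0.2  0.3 -0.5] M [ 0.03 -0.02  0.06] op 1.0 j1,6 [-0.63  0.55]
tool delta mm [-0.2  0.4 10.8]
rotvec [-0.0001  0.0002 -0.001 ]
t 2.65 pos [ 440.3 -241.3   33.4] rot [ 3.1409e+00 -3.0000e-04  3.9200e-01] F [ 0.  -0.7 -0. ] M [-0.    0.02 -0.02] op 0.999 j1,6 [-0.63  0.55]
tool delta mm [-0.4  0.1 10.9]
rotvec [ 0.0007 -0.0003 -0.001 ]
```

play_rows --pt "0 0 0.011 0 0 0 100" --pt "0 0 0 0 0 0 30" --pt "0 0 0 0 0 0 30"

```text
t: 2.95
eef_pos: [440.4, -241.2, 21.4]
tcp_rot: [3.141, -0.0, 0.392]
ft_force: [0.5, 0.2, -0.1]
opening: 0.889
```

Run:
```python
from h import *
fix([440,-241.5,22.5],.393)
```

```text
t 2.95 pos [ 440.4 -241.2   21.4] rot [ 3.1408e+00 -4.0000e-04  3.9210e-01] F [ 0.5  0.2 -0.1] M [ 0.01 -0.01  0.05] op 0.889 j1,6 [-0.63  0.55]
tool delta mm [-0.4  0.1 -1.1]
rotvec [ 0.0008 -0.0004 -0.0009]
```

Cap is 57% of the stroke, so I close to below that.

play_rows --pt "0 0 0 0 0 0 30" --pt "0 0 0 0 0 0 30" --pt "0 0 0 0 0 0 30" --pt "0 0 0 0 0 0 30" --pt "0 0 0 0 0 0 30" --pt "0 0 0 0 0 0 30"

```text
t: 3.55
eef_pos: [440.4, -241.3, 21.4]
tcp_rot: [3.141, -0.0, 0.392]
ft_force: [0.7, -0.1, -0.1]
opening: 0.383
```

Run:
```python
from h import *
fix([440,-241.5,22.5],.393)
```

```text
t 3.55 pos [ 440.4 -241.3   21.4] rot [ 3.1408e+00 -3.0000e-04  3.9200e-01] F [ 0.7 -0.1 -0.1] M [-0.06 -0.03  0.01] op 0.383 j1,6 [-0.63  0.55]
tool delta mm [-0.4  0.  -1.1]
rotvec [ 0.0008 -0.0003 -0.001 ]
```

Run:
```python
from h import *
for n in ["wrist","scene","top"]:
    c=read_camera(n); im=c["img"][:,:,::-1]
    cv2.imwrite(f"pics/{n}4.png",im if n=="wrist" else cv2.resize(im[100:240,140:300] if n=="scene" else im[180:330,380:510],None,fx=4,fy=4))
```

```text
(no output)
```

View pics/wrist4.png

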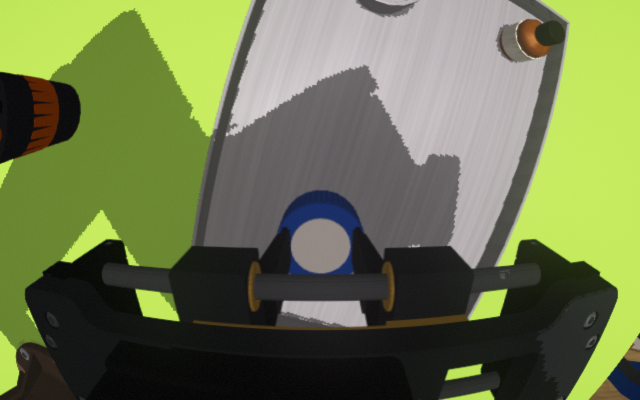

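View pics/scene4.png

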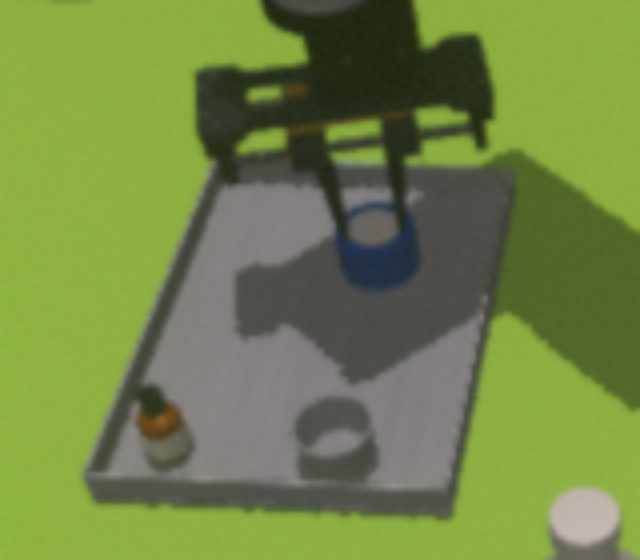

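View pics/top4.png

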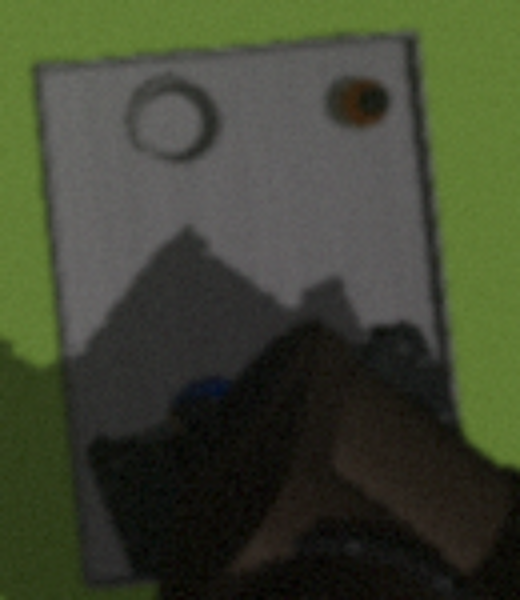

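Run:
```python
from h import *
c=read_camera("wrist"); s=state(); print(s["opening"],s["ft_force"])
R=Ro.from_euler("xyz",s["tcp_rot"])
def proj(X):
    p=np.array(c["R"])@X+np.array(c["t"]); th=np.arctan2(np.hypot(p[0],p[1]),p[2]); h=np.hypot(p[0],p[1])
    return (c["cx"]+c["fx"]*th*p[0]/h, c["cy"]+c["fx"]*th*p[1]/h)
for p in [(0,0,14),(0,0,-5),(0,0,-15.6),(10,27,-5),(-10,27,-5),(10,-27,-5),(-10,-27,-5),(10,27,14),(10,-27,14),(10,18,14),(10,-18,14)]:
    print(p,np.round(proj(s["eef_pos"]+R.apply(p)),1))
c["fish"]=1; print(atz(c,320.5,246.5,37), s["eef_pos"])
```

```text
0.30459735585309317 [-0.19557283 -0.07833991 -0.8970794 ]
(0, 0, 14) [319.9 225.9]
(0, 0, -5) [319.8 235.9]
(0, 0, -15.6) [319.8 242.3]
(10, 27, -5) [362.4 220.9]
(-10, 27, -5) [361.1 249.7]
(10, -27, -5) [277.2 221.1]
(-10, -27, -5) [278.7 249.9]
(10, 27, 14) [358.9 212.1]
(10, -27, 14) [280.9 212.2]
(10, 18, 14) [346.  212.1]
(10, -18, 14) [293.8 212.2]
[ 437.95558229 -242.72857329   37.        ] [ 440.37474096 -241.29132814   21.3620658 ]
```

Run:
```python
from h import *
c=read_camera("wrist");im=c["img"][:,:,::-1]
cv2.imwrite("pics/w5.png",cv2.resize(im[170:320,220:420],None,fx=4,fy=4,interpolation=cv2.INTER_CUBIC)); print(state()["opening"])
```

```text
0.30080765470392856
```

View pics/w5.png

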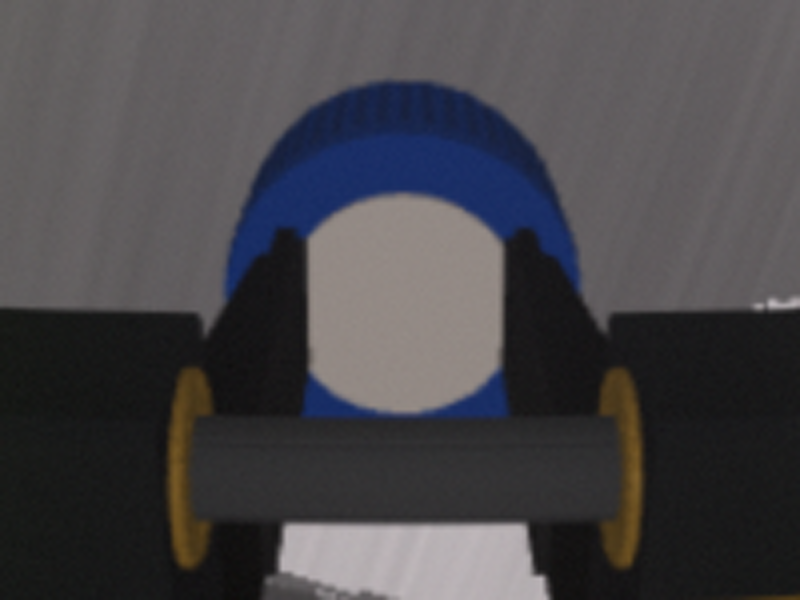

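Run:
```python
from h import *
c=read_camera("wrist"); s=state()
R=np.array(c["R"]); o=-R.T@c["t"]; print("cam",o, "axis",R[2])
Rt=Ro.from_euler("xyz",s["tcp_rot"])
print("cam in tool",Rt.inv().apply(o-s["eef_pos"]))
for p in [(0,0,14),(0,0,-5),(0,0,-16),(0,0,-30)]:
    print(p,(R@(s["eef_pos"]+Rt.apply(p))+c["t"])[2])
c["fish"]=1
for y in (14.3,47.5):
  for z in (14,0,-15,-30):
    for x in (10,0,-10):
      P=R@(s["eef_pos"]+Rt.apply((x,y,z)))+c["t"];h=np.hypot(P[0],P[1]);th=np.arctan2(h,P[2]);print(y,z,x,(c["cx"]+c["fx"]*th*P[0]/h).round(1),(c["cy"]+c["fx"]*th*P[1]/h).round(1))
```

```text
cam [ 508.17551879 -213.75453285  211.01904953] axis [-0.24062699 -0.10072269 -0.96537743]
cam in tool [  73.23701534    0.58752731 -189.64782093]
(0, 0, 14) 215.7058166844645
(0, 0, -5) 197.36498983620345
(0, 0, -16) 186.74661639773655
(0, 0, -30) 173.23232293059687
14.3 14 10 340.6 212.1
14.3 14 0 340.4 225.8
14.3 14 -10 340.1 239.0
14.3 0 10 342.0 218.6
14.3 0 0 341.7 233.0
14.3 0 -10 341.3 246.9
14.3 -15 10 343.6 226.5
14.3 -15 0 343.2 241.8
14.3 -15 -10 342.8 256.6
14.3 -30 10 345.5 235.6
14.3 -30 0 345.0 252.0
14.3 -30 -10 344.6 267.6
47.5 14 10 387.8 211.9
47.5 14 0 386.9 225.4
47.5 14 -10 386.0 238.4
47.5 0 10 392.2 218.2
47.5 0 0 391.1 232.4
47.5 0 -10 390.0 246.1
47.5 -15 10 397.5 225.9
47.5 -15 0 396.2 241.0
47.5 -15 -10 394.9 255.5
47.5 -30 10 403.5 234.8
47.5 -30 0 402.0 250.8
47.5 -30 -10 400.4 266.2
```

The fingers have closed just above the cap: they hide its disc. So the real fingertips sit about 30 mm higher than the stated tool geometry gives from the reported TCP. I'll open, go lower in guarded steps and judge by the images.

play_rows --pt "0 0 0 0 0 0 100" --pt "0 0 0 0 0 0 100" --pt "0 0 0 0 0 0 100" --pt "0 0 0 0 0 0 100" --pt "0 0 0 0 0 0 100" --pt "0 0 0 0 0 0 100" --pt "0 0 0 0 0 0 100" --pt "0 0 0 0 0 0 100"

```text
t: 4.65
eef_pos: [440.4, -241.3, 21.3]
tcp_rot: [3.141, -0.0, 0.392]
ft_force: [-1.2, 0.2, 0.8]
opening: 0.915
```

Run:
```python
from h import *
fix([439.5,-241.8,0],.393)
c=read_camera("wrist");im=c["img"][:,:,::-1]
cv2.imwrite("pics/w6.png",cv2.resize(im[160:310,220:420],None,fx=4,fy=4,interpolation=cv2.INTER_CUBIC))
c=read_camera("scene");im=c["img"][:,:,::-1]
cv2.imwrite("pics/s6.png",cv2.resize(im[90:190,180:280],None,fx=6,fy=6,interpolation=cv2.INTER_CUBIC))
```

```text
t 4.65 pos [ 440.4 -241.3   21.3] rot [ 3.141e+00 -2.000e-04  3.920e-01] F [-1.2  0.2  0.8] M [0.02 0.02 0.02] op 0.915 j1,6 [-0.63  0.55]
tool delta mm [-1.   0.1 21.3]
rotvec [ 0.0006 -0.0002 -0.001 ]
```

View pics/w6.png

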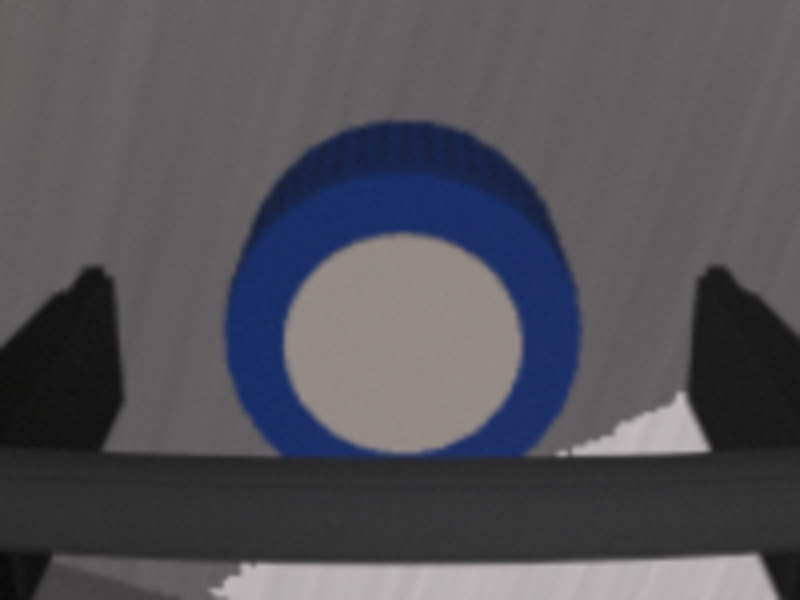

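View pics/s6.png

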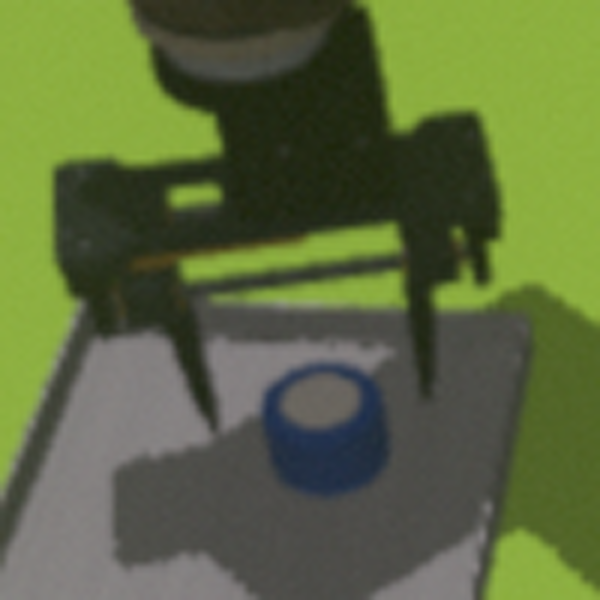

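Run:
```python
from h import *
S=read_camera("scene"); s=state()
R=np.array(S["R"]);Rt=Ro.from_euler("xyz",s["tcp_rot"])
def pj(X):
    p=R@X+S["t"]; return np.round([S["fx"]*p[0]/p[2]+S["cx"],S["fy"]*p[1]/p[2]+S["cy"]],1)
print(s["opening"])
for z in (14,0,-10,-15,-20,-25,-30):
    print(z,[pj(s["eef_pos"]+Rt.apply((0,y,z))) for y in (-47,47)])
```

```text
0.9892938285374979
14 [array([251.3, 162. ]), array([217.5, 167.2])]
0 [array([250.7, 158.3]), array([216.6, 163.5])]
-10 [array([250.3, 155.6]), array([215.9, 160.8])]
-15 [array([250.1, 154.3]), array([215.6, 159.5])]
-20 [array([249.9, 152.9]), array([215.2, 158.1])]
-25 [array([249.7, 151.5]), array([214.9, 156.7])]
-30 [array([249.4, 150.1]), array([214.5, 155.3])]
```

play_rows --pt "-0.001 0 0.01 0 0 0 100" --pt "0 0 0.01 0 0 0 100" --pt "0 0 0 0 0 0 100"

```text
t: 5.1
eef_pos: [439.3, -241.7, -0.4]
tcp_rot: [3.141, -0.0, 0.392]
ft_force: [0.6, 0.7, 0.3]
opening: 0.999
```

Run:
```python
from h import *
c=read_camera("scene");im=c["img"][:,:,::-1]
cv2.imwrite("pics/s7.png",cv2.resize(im[90:190,180:280],None,fx=6,fy=6,interpolation=cv2.INTER_CUBIC))
fix([439.5,-241.8,-10],.393)
```

```text
t 5.15 pos [ 439.4 -241.8    0. ] rot [ 3.1406e+00 -5.0000e-04  3.9200e-01] F [-0.1 -0.6  0.1] M [ 0.    0.04 -0.01] op 0.999 j1,6 [-0.63  0.54]
tool delta mm [ 0.1  0.1 10. ]
rotvec [ 0.001  -0.0005 -0.001 ]
```

View pics/s7.png

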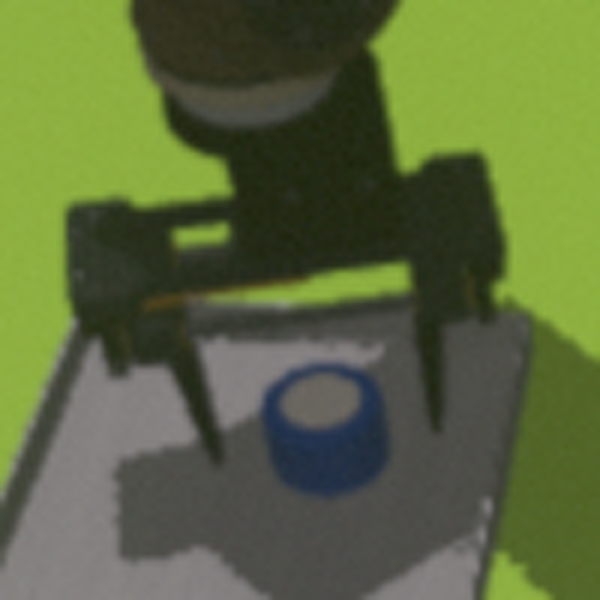

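No contact at a reported TCP height of 0, which confirms the offset. In the picture the tips sit about mid-height on the cap.

play_rows --pt "0 0 0.005 0 0 0 100" --pt "0 0 0.005 0 0 0 100" --pt "0 0 0 0 0 0 60"

```text
t: 5.45
eef_pos: [439.5, -241.8, -11.0]
tcp_rot: [3.141, -0.0, 0.392]
ft_force: [0.1, -0.2, 0.3]
opening: 0.955
```

Run:
```python
from h import *
fix([439.5,-241.8,-10],.393)
```

```text
t 5.45 pos [ 439.5 -241.8  -11. ] rot [ 3.1408e+00 -4.0000e-04  3.9200e-01] F [ 0.1 -0.2  0.3] M [-0.05  0.    0.02] op 0.955 j1,6 [-0.63  0.54]
tool delta mm [ 0.  0. -1.]
rotvec [ 0.0008 -0.0004 -0.001 ]
```

play_rows --pt "0 0 0 0 0 0 40" --pt "0 0 0 0 0 0 40" --pt "0 0 0 0 0 0 40" --pt "0 0 0 0 0 0 40" --pt "0 0 0 0 0 0 40" --pt "0 0 0 0 0 0 40" --pt "0 0 0 0 0 0 40"

```text
t: 6.15
eef_pos: [439.6, -241.9, -10.6]
tcp_rot: [3.14, -0.001, 0.392]
ft_force: [0.4, 0.9, -1.6]
opening: 0.567
```

Run:
```python
from h import *
fix([439.5,-241.8,-10],.393)
for n in ("wrist","scene"):
    c=read_camera(n);im=c["img"][:,:,::-1]
    im=im[160:310,220:420] if n=="wrist" else im[90:190,180:280]
    cv2.imwrite(f"pics/{n}8.png",cv2.resize(im,None,fx=4,fy=4,interpolation=cv2.INTER_CUBIC))
```

```text
t 6.15 pos [ 439.6 -241.9  -10.6] rot [ 3.1402e+00 -7.0000e-04  3.9210e-01] F [ 0.4  0.9 -1.6] M [ 0.02 -0.   -0.04] op 0.567 j1,6 [-0.63  0.54]
tool delta mm [-0.1 -0.1 -0.6]
rotvec [ 0.0014 -0.0007 -0.0009]
```

View pics/wrist8.png

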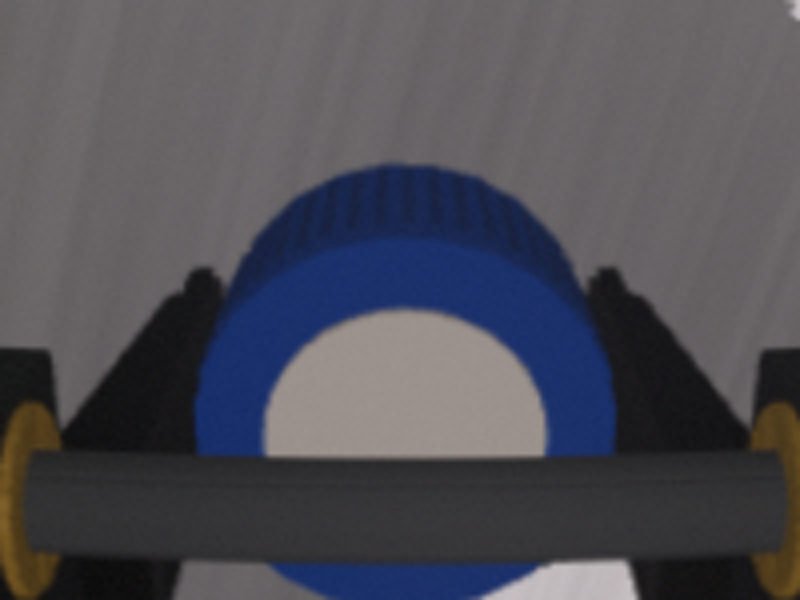

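View pics/scene8.png

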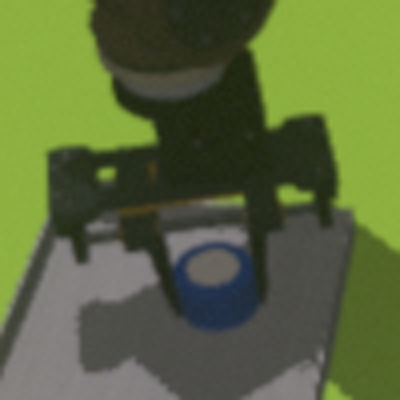

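The cap is gripped: an opening of 0.567 is 54 mm, its diameter. Now I lift it.

play_rows --pt "0 0 -0.01 0 0 0 30" --pt "0 0 -0.03 0 0 0 30" --pt "0 0 -0.035 0 0 0 30" --pt "0 0 -0.035 0 0 0 30" --pt "0 0 -0.035 0 0 0 30" --pt "0 0 -0.03 0 0 0 30" --pt "0 0 -0.02 0 0 0 30"

```text
t: 6.95
eef_pos: [437.6, -240.4, 193.2]
tcp_rot: [-3.138, 0.002, 0.392]
ft_force: [0.3, -1.0, -1.0]
opening: 0.564
```

Run:
```python
from h import *
fix([570,268,175],.393)
for n in ("wrist","scene"):
    c=read_camera(n);im=c["img"][:,:,::-1]
    cv2.imwrite(f"pics/{n}9.png",im)
```

```text
t 6.95 pos [ 437.6 -240.4  193.2] rot [-3.1383e+00  2.1000e-03  3.9200e-01] F [ 0.3 -1.  -1. ] M [-0.02  0.02  0.05] op 0.564 j1,6 [-0.63  0.54]
tool delta mm [ 316.6 -419.2   18.9]
rotvec [-0.0033  0.0021 -0.001 ]
```

View pics/wrist9.png

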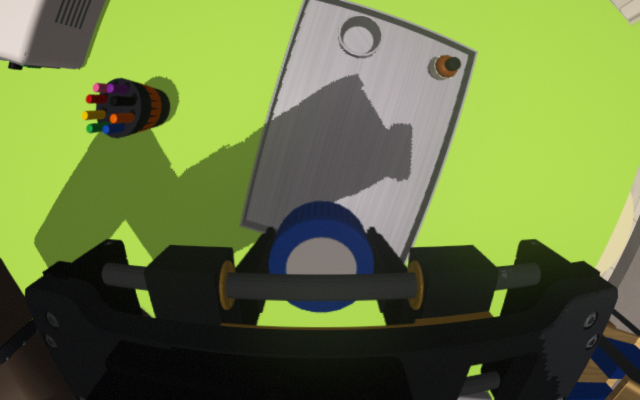

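View pics/scene9.png

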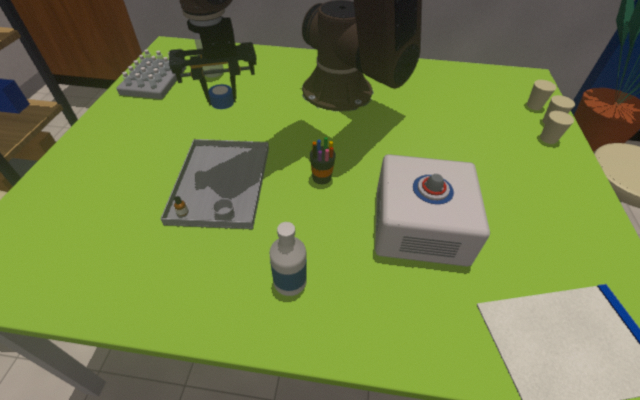

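play_rows --pt "0.025 -0.033 0 -0.003 0.002 0 30" --pt "0.026 -0.035 0 0 0 0 30" --pt "0.026 -0.035 0 0 0 0 30" --pt "0.026 -0.035 0 0 0 0 30" --pt "0.026 -0.035 0 0 0 0 30" --pt "0.026 -0.035 0 0 0 0 30" --pt "0.026 -0.035 0 0 0 0 30"

```text
t: 7.75
eef_pos: [511.8, 59.1, 189.0]
tcp_rot: [3.141, 0.004, 0.383]
ft_force: [0.9, 0.4, -1.3]
opening: 0.566
```

Run:
```python
from h import *
fix([570,268,180],.393)
```

```text
t 7.75 pos [511.8  59.1 189. ] rot [3.1412 0.0035 0.3826] F [ 0.9  0.4 -1.3] M [-0.05 -0.02 -0.02] op 0.566 j1,6 [-0.01  1.18]
tool delta mm [ 132.  -172.     8.5]
rotvec [ 0.0003  0.0035 -0.0104]
```

play_rows --pt "0.024 -0.031 0 0 0.003 -0.01 30" --pt "0.024 -0.031 0 0 0 0 30" --pt "0.024 -0.031 0 0 0 0 30" --pt "0.024 -0.031 0 0 0 0 30" --pt "0.016 -0.021 0 0 0 0 30" --pt "0 0 0 0 0 0 30"

```text
t: 8.35
eef_pos: [557.5, 248.1, 181.9]
tcp_rot: [-3.14, 0.01, 0.398]
ft_force: [-0.7, -0.4, 0.0]
opening: 0.567
```

Run:
```python
from h import *
read_camera("top")
fix([570,268,175],.393)
for n in ("wrist","scene"):
    c=read_camera(n);im=c["img"][:,:,::-1]
    if n=="scene": im=cv2.resize(im[90:240,340:500],None,fx=4,fy=4,interpolation=cv2.INTER_CUBIC)
    cv2.imwrite(f"pics/{n}10.png",im)
```

```text
t 8.4 pos [557.1 246.8 181.8] rot [-3.14    0.0106  0.3978] F [-0.3 -1.1 -1. ] M [-0.04  0.04  0.  ] op 0.566 j1,6 [0.31 1.48]
tool delta mm [ 20.2 -14.5   6.6]
rotvec [-0.0015  0.0106  0.0048]
```

View pics/wrist10.png

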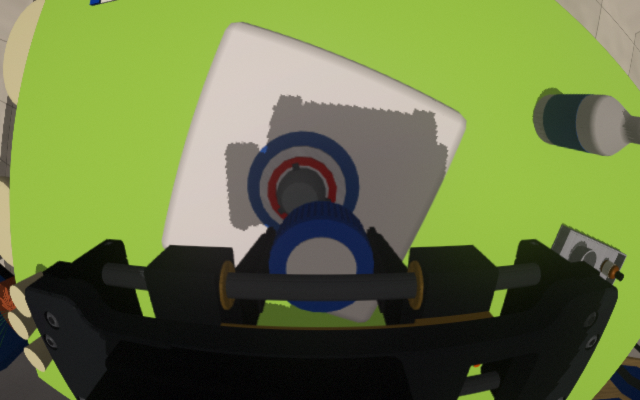

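View pics/scene10.png

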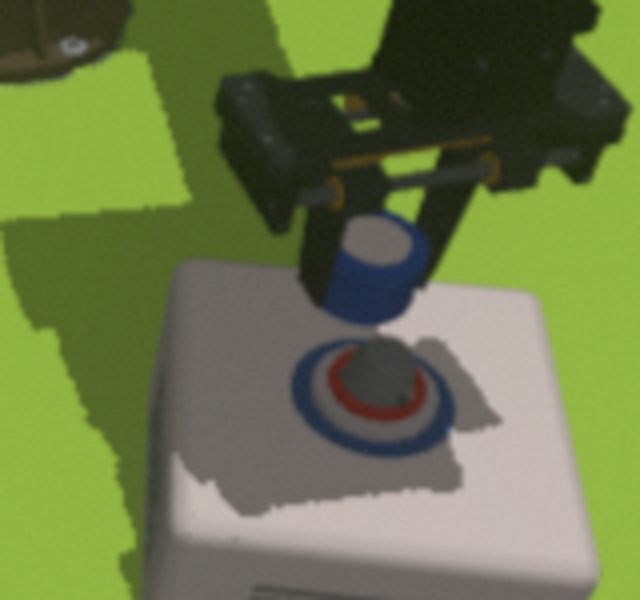

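play_rows --pt "0.02 -0.0145 0 -0.002 0.011 0.005 30" --pt "0 0 0 0 0 0 30"

```text
t: 8.7
eef_pos: [570.1, 263.8, 182.2]
tcp_rot: [3.14, -0.0, 0.388]
ft_force: [0.1, -0.1, -1.6]
opening: 0.564
```

Run:
```python
from h import *
read_camera("top")
fix([570,268,175],.393)
ims=[]
for n in ("wrist","scene"):
    c=read_camera(n);im=c["img"][:,:,::-1]
    im=im[160:310,220:420] if n=="wrist" else im[110:210,380:480]
    cv2.imwrite(f"pics/{n}11.png",cv2.resize(im,None,fx=4 if n=="wrist" else 6,fy=4 if n=="wrist" else 6,interpolation=cv2.INTER_CUBIC))
```

```text
t 8.75 pos [569.4 262.7 182.1] rot [3.1402e+00 1.1000e-03 3.8770e-01] F [ 0.  -0.1 -0.9] M [ 0.01 -0.01 -0.03] op 0.566 j1,6 [0.33 1.51]
tool delta mm [ 2.6 -4.7  7.1]
rotvec [ 0.0014  0.0011 -0.0053]
```

View pics/wrist11.png

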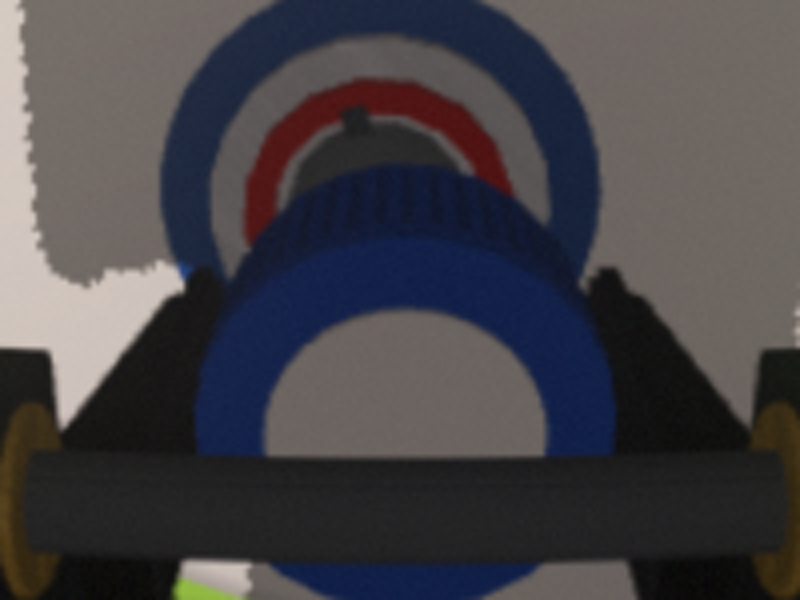

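View pics/scene11.png

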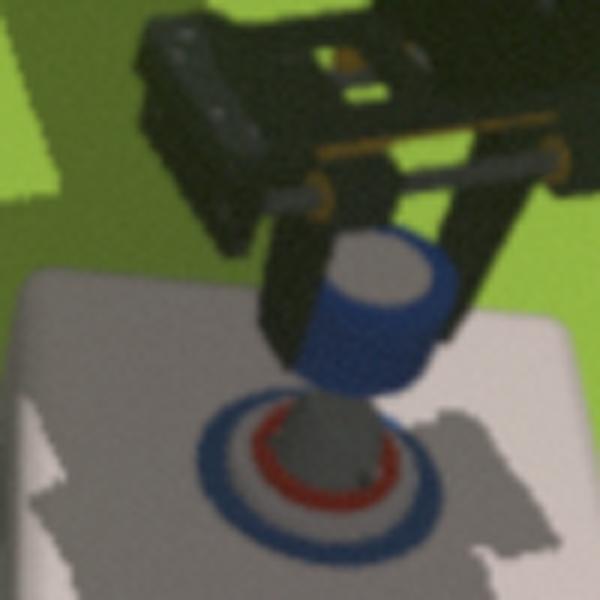

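Run:
```python
from h import *
c=read_camera("wrist"); c["fish"]=1; s=state()
print("ring",atz(c,314.9,206,130)); 
P=atz(c,320.9,268.9,s["eef_pos"][2]+13.6+34); print("cap",P,"rel TCP",P-s["eef_pos"])
S=read_camera("scene")
u=(382+.5)/6-.5+380; v=(268+.5)/6-.5+110
print("cap scene",atz(S,u,v,s["eef_pos"][2]+47.6), s["eef_pos"])
print(Ro.from_euler("xyz",s["tcp_rot"]).inv().apply(P-s["eef_pos"]))
fix([570.5,268,175],.393)
```

```text
ring [570.68935859 267.43567892 130.        ]
cap [568.09848633 261.38024551 230.02229035] rel TCP [-1.07583291 -1.14828138 47.6       ]
cap scene [568.59763956 264.24237631 230.02229035] [569.17431923 262.52852689 182.42229035]
[ -1.47157773   0.71677586 -47.59786401]
t 8.95 pos [569.3 262.7 182.5] rot [3.1403e+00 7.0000e-04 3.8740e-01] F [-0.2 -0.4 -0.4] M [-0.06  0.04 -0.03] op 0.566 j1,6 [0.33 1.51]
tool delta mm [ 3.2 -4.4  7.5]
rotvec [ 0.0013  0.0007 -0.0056]
```

play_rows --pt "0.004 -0.0045 0.01 0 0 -0.005 30" --pt "0 0 0.005 0 0 0 30"

```text
t: 9.15
eef_pos: [571.5, 267.8, 167.4]
tcp_rot: [3.14, -0.001, 0.392]
ft_force: [-0.7, 0.6, -1.1]
opening: 0.567
```

Run:
```python
from h import *
fix([571,268,140],.393)
```

```text
t 9.15 pos [571.5 267.8 167.4] rot [ 3.1403e+00 -7.0000e-04  3.9170e-01] F [-0.7  0.6 -1.1] M [ 0.04  0.04 -0.02] op 0.567 j1,6 [0.33 1.51]
tool delta mm [-0.4 -0.4 27.4]
rotvec [ 0.0013 -0.0007 -0.0013]
```

play_rows --pt "-0.0004 -0.0004 0.008 0.001 0 0 30" --pt "0 0 0.008 0 0 0 30" --pt "0 0 0 0 0 0 30"

```text
t: 9.45
eef_pos: [570.2, 267.7, 148.3]
tcp_rot: [3.141, 0.002, 0.392]
ft_force: [0.0, 0.4, -2.2]
opening: 0.561
```

Run:
```python
from h import *
fix([571,268,140],.393)
c=read_camera("scene");im=c["img"][:,:,::-1]
cv2.imwrite("pics/s12.png",cv2.resize(im[110:210,380:480],None,fx=6,fy=6,interpolation=cv2.INTER_CUBIC))
```

```text
t 9.45 pos [570.2 267.7 148.3] rot [3.1414e+00 1.9000e-03 3.9190e-01] F [ 0.   0.4 -2.2] M [ 0.02 -0.    0.02] op 0.561 j1,6 [0.33 1.51]
tool delta mm [0.9 0.  8.3]
rotvec [ 0.0001  0.0019 -0.0011]
```

View pics/s12.png

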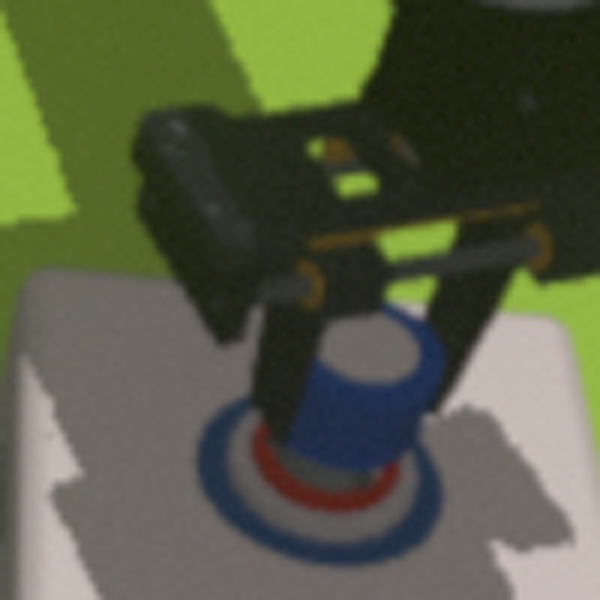

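The cap is over the spigot, centred on it.

play_rows --pt "0.0008 0 0.004 0 0.002 0 30" --pt "0 0 0.004 0 0 0 30" --pt "0 0 0 0 0 0 30"

```text
t: 9.8
eef_pos: [571.2, 268.2, 140.7]
tcp_rot: [3.142, -0.001, 0.392]
ft_force: [-1.2, 0.3, -1.5]
opening: 0.565
```

Run:
```python
from h import *
fix([571,268,140],.393)
```

```text
t 9.8 pos [571.2 268.2 140.7] rot [ 3.1415e+00 -1.1000e-03  3.9190e-01] F [-1.2  0.3 -1.5] M [-0.04  0.3   0.02] op 0.565 j1,6 [0.33 1.51]
tool delta mm [-0.3  0.1  0.7]
rotvec [ 0.0001 -0.0011 -0.0011]
```

play_rows --pt "-0.0003 0 0.003 0 0 0 30" --pt "0 0 0.002 0 0 0 30" --pt "0 0 0 0 0 0 30"

```text
t: 10.1
eef_pos: [570.7, 268.1, 135.5]
tcp_rot: [-3.142, -0.001, 0.392]
ft_force: [-0.6, 0.3, -1.1]
opening: 0.564
```

Run:
```python
from h import *
fix([571,268,135],.393)
```

```text
t 10.1 pos [570.7 268.1 135.5] rot [-3.1416e+00 -1.0000e-03  3.9200e-01] F [-0.6  0.3 -1.1] M [-0.02  0.18  0.02] op 0.564 j1,6 [0.33 1.51]
tool delta mm [0.3 0.3 0.5]
rotvec [-0.    -0.001 -0.001]
```

play_rows --pt "0 0 0.002 0 0 0 30" --pt "0 0 0.0015 0 0 0 30"

```text
t: 10.3
eef_pos: [570.6, 268.3, 132.0]
tcp_rot: [-3.141, -0.001, 0.392]
ft_force: [-2.1, 0.8, -0.5]
opening: 0.568
```

Run:
```python
from h import *
fix([571,268,135],.393)
```

```text
t 10.3 pos [570.6 268.3 132. ] rot [-3.1414e+00 -1.2000e-03  3.9200e-01] F [-2.1  0.8 -0.5] M [ 0.01  0.34 -0.03] op 0.568 j1,6 [0.33 1.51]
tool delta mm [ 0.2  0.4 -3. ]
rotvec [-0.0002 -0.0012 -0.001 ]
```

play_rows --pt "-0.0005 0 0.0015 0 0 0 30" --pt "0 0 0.001 0 0 0 30"

```text
t: 10.5
eef_pos: [570.5, 268.1, 129.3]
tcp_rot: [3.142, -0.002, 0.392]
ft_force: [-1.8, -0.4, 2.9]
opening: 0.566
```

Run:
```python
from h import *
fix([571,268,135],.393)
c=read_camera("scene");im=c["img"][:,:,::-1]
cv2.imwrite("pics/s13.png",cv2.resize(im[140:210,390:470],None,fx=8,fy=8,interpolation=cv2.INTER_CUBIC))
```

```text
t 10.5 pos [570.5 268.1 129.3] rot [ 3.1415e+00 -2.0000e-03  3.9210e-01] F [-1.8 -0.4  2.9] M [-0.08  0.28  0.02] op 0.566 j1,6 [0.33 1.51]
tool delta mm [ 0.4  0.3 -5.7]
rotvec [ 0.     -0.002  -0.0009]
```

View pics/s13.png

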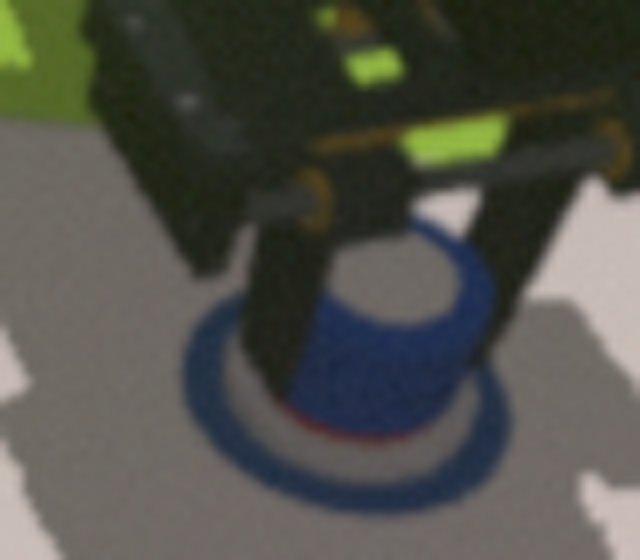

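Run:
```python
from h import *
S=read_camera("scene"); im=S["img"][:,:,::-1]
R=np.array(S["R"])
def pj(X):
    p=R@X+S["t"]; return [S["fx"]*p[0]/p[2]+S["cx"],S["fy"]*p[1]/p[2]+S["cy"]]
def draw(h,name):
    k=8; a=cv2.resize(im[140:210,390:470],None,fx=k,fy=k,interpolation=cv2.INTER_CUBIC)
    def circ(r,z,col):
        t=np.linspace(0,2*np.pi,90)
        p=np.array([pj(np.array([570.2+r*np.cos(q),267.8+r*np.sin(q),z])) for q in t])
        p=((p-[390,140]+.5)*k-.5).round().astype(np.int32)
        cv2.polylines(a,[p],True,col,1)
    circ(34,138,(0,255,0)); circ(27,h,(0,255,255)); circ(27,h+34,(0,255,255)); circ(42.,130,(255,0,255))
    return a
cv2.imwrite("pics/ov143.png",draw(143,""));cv2.imwrite("pics/ov149.png",draw(149,""))
```

```text
(no output)
```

View pics/ov143.png

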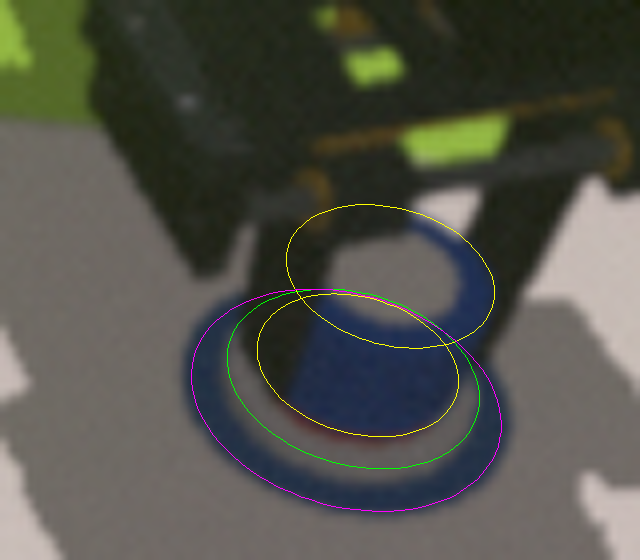

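View pics/ov149.png

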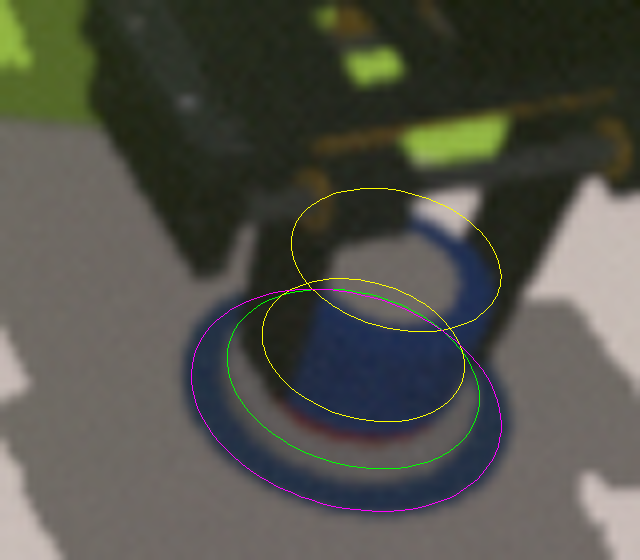

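play_rows --pt "0 0 0.0015 0 0.002 0 30" --pt "0 0 0 0 0 0 30"

```text
t: 10.8
eef_pos: [570.6, 268.1, 128.4]
tcp_rot: [3.142, -0.005, 0.392]
ft_force: [-1.1, 0.5, 3.0]
opening: 0.566
```

Run:
```python
from h import *
fix([571,268,135],.393)
```

```text
t 10.8 pos [570.6 268.1 128.4] rot [ 3.1415 -0.0046  0.3921] F [-1.1  0.5  3. ] M [-0.13  0.39  0.02] op 0.566 j1,6 [0.33 1.51]
tool delta mm [ 0.3  0.3 -6.6]
rotvec [ 0.0001 -0.0046 -0.0009]
```

play_rows --pt "0 0 0.0015 0 -0.005 0 30" --pt "0 0 0.001 0 0 0 30"

```text
t: 11.0
eef_pos: [570.5, 268.1, 126.6]
tcp_rot: [3.141, 0.0, 0.392]
ft_force: [-2.7, -0.8, 5.4]
opening: 0.566
```

Run:
```python
from h import *
fix([571,268,135],.393)
S=read_camera("scene"); im=S["img"][:,:,::-1]
cv2.imwrite("pics/s14.png",cv2.resize(im[140:210,390:470],None,fx=8,fy=8,interpolation=cv2.INTER_CUBIC))
```

```text
t 11.0 pos [570.5 268.1 126.6] rot [3.1415e+00 5.0000e-04 3.9210e-01] F [-2.7 -0.8  5.4] M [-0.13  0.48  0.03] op 0.566 j1,6 [0.33 1.51]
tool delta mm [ 0.4  0.3 -8.4]
rotvec [ 0.0001  0.0005 -0.0009]
```

View pics/s14.png

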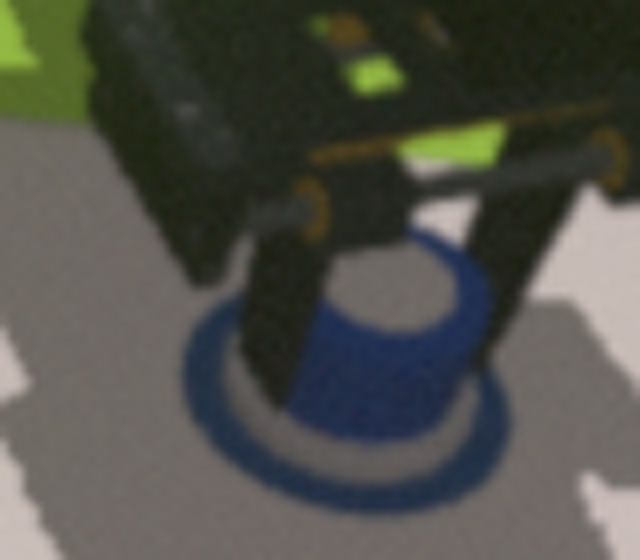

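The seal's red band has nearly vanished and the force rises at about 1 N/mm. So the keyways already line up with the pins, and the cap is compressing the seal. I push on home.

play_rows --pt "-0.0005 0 0.0018 0 0 0 30" --pt "0 0 0.0015 0 0 0 30"

```text
t: 11.25
eef_pos: [570.6, 268.1, 124.3]
tcp_rot: [3.141, -0.001, 0.392]
ft_force: [-7.6, -2.4, 21.0]
opening: 0.563
```

Run:
```python
from h import *
fix([571,268,124.4],.393)
```

```text
t 11.25 pos [570.6 268.1 124.3] rot [ 3.1414e+00 -1.4000e-03  3.9220e-01] F [-7.6 -2.4 21. ] M [-0.59  1.41  0.02] op 0.563 j1,6 [0.33 1.51]
tool delta mm [ 0.3  0.3 -0.1]
rotvec [ 0.0002 -0.0014 -0.0008]
```

Run:
```python
from h import *
for n in ("scene","wrist","top","top"):
    S=read_camera(n); im=S["img"][:,:,::-1]
    if n=="scene": cv2.imwrite("pics/s15.png",cv2.resize(im[140:210,390:470],None,fx=8,fy=8,interpolation=cv2.INTER_CUBIC))
    else: cv2.imwrite(f"pics/{n}15.png",im)
    fix([571,268,124.4],.393)
```

```text
t 11.3 pos [570.6 268.1 124.4] rot [ 3.1413e+00 -1.4000e-03  3.9220e-01] F [-3.  -0.9  8.3] M [-0.13  0.65  0.02] op 0.563 j1,6 [0.33 1.51]
tool delta mm [ 0.3  0.3 -0. ]
rotvec [ 0.0003 -0.0014 -0.0008]
t 11.35 pos [570.6 268.1 124.3] rot [ 3.1413e+00 -1.3000e-03  3.9220e-01] F [-2.8 -1.   8.6] M [-0.26  0.61 -0.04] op 0.567 j1,6 [0.33 1.51]
tool delta mm [ 0.3  0.2 -0.1]
rotvec [ 0.0003 -0.0013 -0.0008]
t 11.4 pos [570.6 268.1 124.4] rot [ 3.1413e+00 -1.4000e-03  3.9220e-01] F [-2.8 -2.   7.5] M [-0.25  0.69 -0.05] op 0.562 j1,6 [0.33 1.51]
tool delta mm [ 0.3  0.3 -0. ]
rotvec [ 0.0003 -0.0014 -0.0008]
t 11.45 pos [570.6 268.1 124.4] rot [ 3.1414e+00 -1.4000e-03  3.9220e-01] F [-4.  -2.1  7.9] M [-0.22  0.68 -0.02] op 0.567 j1,6 [0.33 1.51]
tool delta mm [ 0.3  0.3 -0. ]
rotvec [ 0.0002 -0.0014 -0.0008]
```

View pics/s15.png

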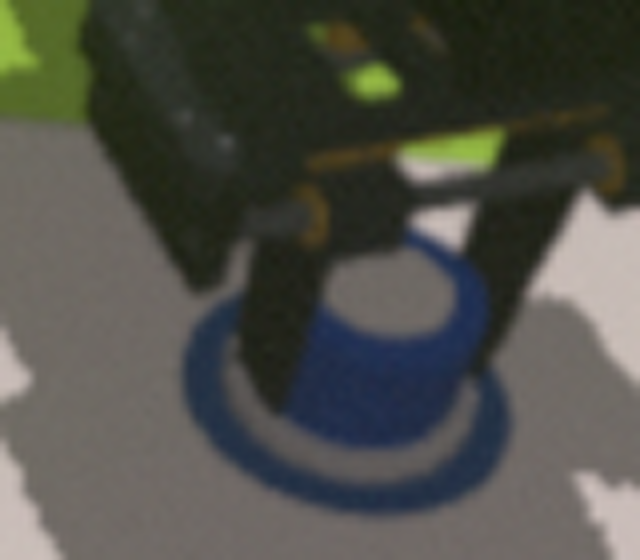

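View pics/wrist15.png

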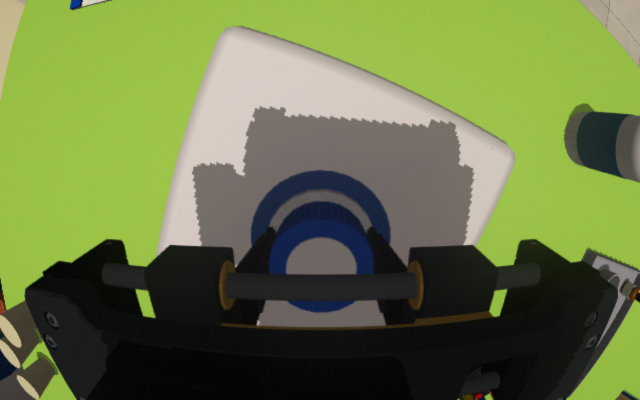

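View pics/top15.png

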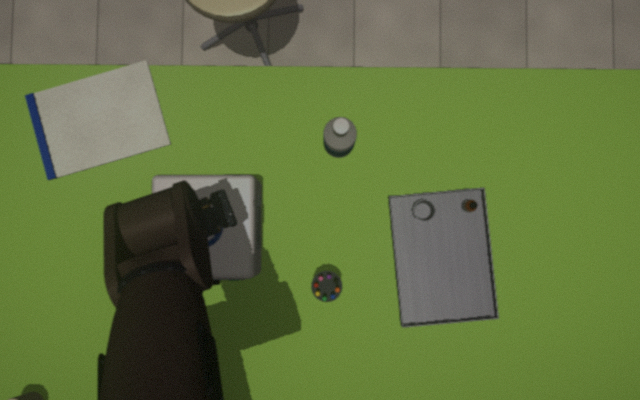

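The cap's underside is now about 4.5 mm below seal height, no red shows, and the other objects are where they were. The holding force has settled at about 8 N, so I add a little push for margin.

play_rows --pt "-0.0002 0 0.0015 0 0 0 30"

```text
t: 11.55
eef_pos: [570.6, 268.1, 124.3]
tcp_rot: [3.141, -0.003, 0.392]
ft_force: [-6.9, -2.3, 21.4]
opening: 0.561
```

Run:
```python
from h import *
for n in ("scene","scene","scene","scene","scene","scene"):
    S=read_camera(n)
fix([571,268,124.4],.393)
```

```text
t 11.85 pos [570.6 268.2 124.3] rot [ 3.1412e+00 -2.8000e-03  3.9230e-01] F [-5.8 -2.1 14.9] M [-0.42  0.97 -0.06] op 0.566 j1,6 [0.33 1.51]
tool delta mm [ 0.3  0.3 -0.1]
rotvec [ 0.0004 -0.0028 -0.0007]
```

Run:
```python
from h import *
for i in range(3):
    for k in range(4): read_camera("scene")
    s=state(); print(s["t"],s["eef_pos"].round(2),s["ft_force"].round(1))
```

```text
12.05 [570.61 268.14 124.3 ] [-5.5 -1.6 14.4]
12.25 [570.6  268.14 124.29] [-5.3 -2.5 14.5]
12.45 [570.62 268.15 124.33] [-4.9 -2.2 15.4]
```

Run:
```python
from h import *
print(job_done())
```

```text
the job is handed in; nothing more can be done
None
```

I picked the blue cap out of the tray, set it over the spigot and pushed it home against the seal. I handed the job in at about 12.5 s with the fingers still holding and pressing it.

**Turning:** I never turned the cap. It went past the pin level with no contact force, so its keyways happened to line up with the pins already. I did not check this with a twist; that it went below the pins is my evidence.

**Pushed home:**
- Contact with the seal began about 5 mm above the final height, and the force then rose about 1 N per mm.
- The cap then stopped hard at the height expected for the flange. More push only raised the force, and the height stayed put.
- At hand-in the upward force on the wrist was steady at about 15 N, with about 5 N sideways from a small off-centre load. The opening was 0.566 (54 mm), and no red of the seal showed in the scene view.

**Disagreement with the tool data:** the real fingertips sat about 32 mm higher than the stated geometry gives from the reported TCP. My first grasp therefore closed just above the cap without noticeable force. I reopened, went lower judging by the images, and gripped it properly.

**Other objects:** in the last top view the bottles, the pot and the marker cup stood at the same pixels as at the start.

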